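# Clear the line and aim the bench work light at the nest box

## Robot

A 6-joint arm with a two-finger parallel gripper is mounted at the origin on the work surface. World frame = base frame: x ahead of the robot, y to its left, z up, the work surface at z = 0. Lengths are in m, angles in rad, forces in N, time in s.
With the tool pointing down it reaches from about 0.35 to 1 m from the base axis. Payload 7.1 kg.
Tool frame: the origin (TCP) lies midway between the tips of the shut fingers; the grasp point (between the pads) lies 19 mm behind it; z points along the fingers, y is the line along which they close (so a half turn about z gives the same grasp; the last joint's range is limited). The gripper opens to 85 mm and grips with 20 to 120 N. Pads are 22 mm wide; open, the fingers measure 114 mm over their backs; the gripper's body (76 mm by 85 mm) begins 54 mm behind the grasp point. The pads swing forward as they close: fully open they stand 13 mm farther back than shut.
Start: joints at [1.143, 0.423, 1.63, -0, 1.089, -0.019], TCP at [0.248, 0.573, 0.231] pointing down, gripper open.
Joint ranges: [-3, 3], [-0.9, 2.11], [0.09, 2.58], [-1.31, 4.45], [0.11, 2.69], [-2.54, 2.54]. Speed limits (rad/s): [2.39, 2.39, 3.01, 3.14, 3.14, 3.14].

## Interface

Orientations are given as a rotation vector (axis times angle).
In Python, from station import bot gives the robot as it stands.
- The arm moves only by the shell command python3 nudge.py 'ROWS' [OPENING] [FORCE]. ROWS is a JSON list of rows, 1 to 5 of them, each an object with the fields d (a list: dx, dy, dz in units of 50 mm), r (a list: a rotation vector rx, ry, rz in units of 0.1 rad); a field left out counts as zero; each row shifts and turns the commanded pose from where the row before left it, along the tool's axes as they then stand; what a row does not reach is not made up. A row lasts 1/12 s, in which the tool goes at most 0.0417 m and 0.125 rad, less where a joint would pass 70% of its speed; a pose out of reach is approached as far as the arm can. OPENING is the finger opening in m, set as the command begins (- or left out keeps the last). The fingers move at their own pace and stop on an object; FORCE is the grip in N (left out, the last holds). Time passes only in rows, so rows that do not move let the fingers close. It prints the time, the measured TCP pose, the force, the opening and the grip force at its end. Input that does not fit is refused with a message, and nothing moves.
- bot.get_state(): the state, without advancing time (a new reading comes with each control period).
- bot.snapshot(name): name is "side" or "top"; returns a dict with "frame" (384x512x3 uint8, blue, green, red), "camera_matrix" (3x3 intrinsics, pixels), "extrinsics" (4x4, takes a point from camera to world coordinates). Camera axes: x right, y down, z forward; pixel columns grow to the right and rows downward; lengths in m; the calibration is good to about 2 mm. A picture is of the moment at which its call begins. There is no depth.
- bot.hand_in(): hands the job in; it is judged then, once.
The state is a dict: "time": time; "q": joint angles; "joint_velocities": joint speeds; "joint_torque": joint torques, N m; "tool_pos": TCP position; "orientation": TCP orientation; "force": force on the tool from outside, world axes, zero at the start; "ft_torque": the same for the moment, N m; "grip_width": finger opening in m; "gripper_force": force on a finger pad.
Only numpy, scipy, OpenCV 4.12 (cv2) and the standard library are available. Lean on these libraries where they do the work, as an engineer would, in place of code of your own. Each camera call takes 0.05 s, during which the arm holds its last target. There are 200 camera calls.

## Task

The green canister stands between the bench work light and the nest box: first lift it out and set it down gently, upright, in the empty half of the blue tray. Then use the red knob on the lamp's handle to swivel and tilt the lamp head until it points straight at the orange tape on the roof ridge, and let go. Leave everything else where it stands.

Things in the scene. Friction and masses are not known exactly. Their poses are not given: they have to be found in the camera images.
- swivel (a joint): Swivel of the work light about the vertical axis of its post (rad, anticlockwise from above positive, range -2.7 to 2.7, measured from the fixed base, whose own yaw varies). Stiff friction, about 0.45 Nm; stays where left.
- tilt (a joint): Tilt of the lamp head about the level axis of the fork (rad; 0 = lamp level, positive = lamp dips and its red knob rises, range -0.8 to 0.9). Stiff friction, about 0.4 Nm; stays where left.
- lamp_head (a point): Point where the lamp's swivel and tilt axes cross, 230 mm above the bench; its x axis is the direction in which the lamp shines (centre line of the barrel), y the tilt axis. It turns with the head.
- lamp: The work light, screwed to the bench; origin at the centre of the underside of its round base, 120 mm across, 18 mm high; post 32 mm across; black fork 108 mm wide round the head, reaching 18 mm above where the axes cross; yellow barrel with black bezel, 76 mm across, from 45 mm behind that crossing to 90 mm ahead of it.
- lamp_knob (a point): Centre of the red ball knob, 32 mm across, on the end of the lamp's straight steel handle (12 mm across), on the centre line of the lamp 125 mm behind lamp_head, so on the side away from the light. Same axes as lamp_head. It can be taken from above with the fingers either side of the handle.
- tape (a point): Middle of the roof ridge of the nest box, 110 mm above the bench, covered by a patch of orange tape 60 mm long folded over the ridge: the lamp's target.
- nestbox: Half-built wooden nest box with a pitched roof, 160 mm long (its x, along the ridge), 115 mm wide, 113 mm high, loose, 0.9 kg; origin at the centre of its underside. To stay.
- canister: Green round canister with white label and white cap, upright: body 60 mm across and 160 mm high, cap 48 mm across, 180 mm high in all, about 0.3 to 0.55 kg; origin at the centre of its underside, z up. A can stands close on either side of it, along its own +x and -x, so its +y and -y sides are free for the fingers.
- spraycan: Blue spray can with white cap, 52 mm across, 135 mm high, upright, centre about 67 mm from the canister's along the canister's +x; origin at the centre of its underside. Bystander.
- tin: Silver and white tin with red cap, 54 mm across, 133 mm high, upright, centre about 67 mm from the canister's along its -x; origin at the centre of its underside. Bystander.
- tray: Loose blue open tray, outside 120 (x) by 200 (y) by 50 mm high, walls and floor 5 mm; origin at the centre of its underside. A roll of tape lies in its +y half; the -y half, centred 50 mm to -y of the origin, is empty and is where the canister goes.
- taperoll: Roll of yellow tape, 84 mm across, 30 mm high, lying flat in the tray's +y half; origin at the centre of its underside. Bystander.
- hammer: Hammer lying on the bench near the robot, to its right, under 320 mm long and 60 mm high. Bystander.
- screwdriver: Red-handled screwdriver lying on the bench near the robot, to its left, under 250 mm long and 40 mm high. Bystander.
- offcut: Wooden offcut 200 x 70 x 25 mm lying at the far side of the bench; origin at the centre of its underside. Bystander.
- drill: Yellow and black cordless drill standing on its battery at the far side of the bench, 195 mm high and about 205 mm long; origin under the middle of its battery. Bystander.

How it is judged:
By the outcome, as a careful person would: the job done as asked, in the order asked, and still so for the second after the job is handed in, with the robot touching nothing.
It also fails if it takes over 58 s, if anything falls off the work surface, if the arm or the gripper's body presses on something with over 40 N, if the wrist force passes 120 N, or if a joint passes its speed limit or range.

## Working session

There is one attempt and no reset: what is moved stays moved. The work goes in short steps, Python scripts to look and compute and a shell command to move; the robot and the scene stay as the last step left them, time stands still between calls to the robot, and variables do not carry over. Pictures are saved under pics/ and viewed, at most 10 in all, crops included, and the job is handed in when it is done.

```bash
ls; mkdir -p pics
python3 - <<'E'
from station import bot
import cv2,numpy as np
for n in ("top","side"):
    s=bot.snapshot(n); cv2.imwrite(f"pics/{n}0.png",s["frame"]); np.savez(f"{n}0.npz",**s)
    print(n,s["camera_matrix"].round(1).tolist(),s["extrinsics"].round(3).tolist())
st=bot.get_state(); print({k:np.round(v,3).tolist() for k,v in st.items()})
E
```

```text
nudge.py
pics
station.py
top [[487.2, 0.0, 256.3], [0.0, 487.2, 186.0], [0.0, 0.0, 1.0]] [[0.008, -0.988, 0.157, 0.268], [-1.0, -0.011, -0.023, 0.014], [0.024, -0.157, -0.987, 1.681], [0.0, 0.0, 0.0, 1.0]]
side [[444.9, 0.0, 252.7], [0.0, 444.9, 191.2], [0.0, 0.0, 1.0]] [[0.99, -0.111, 0.086, 0.388], [-0.139, -0.693, 0.707, -0.856], [-0.019, -0.712, -0.702, 0.998], [0.0, 0.0, 0.0, 1.0]]
{'time': 0.1, 'q': [1.143, 0.424, 1.631, -0.0, 1.089, -0.019], 'joint_velocities': [0.001, -0.002, -0.002, -0.0, 0.0, 0.0], 'joint_torque': [-0.001, -55.842, -28.244, -0.0, 0.003, -0.0], 'tool_pos': [0.248, 0.573, 0.231], 'orientation': [-0.638, -3.076, 0.002], 'force': [-0.163, -0.44, 0.079], 'ft_torque': [0.079, 0.006, -0.035], 'gripper_force': 0.0, 'grip_width': 0.085}
```

View pics/top0.png

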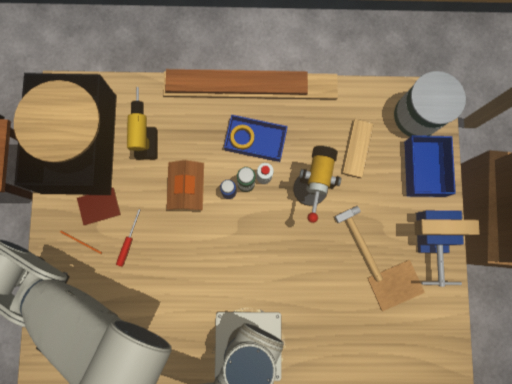

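View pics/side0.png

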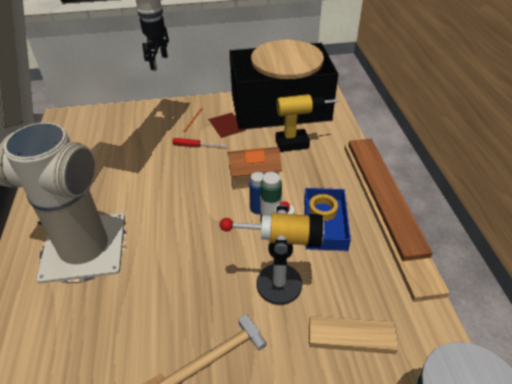

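Top view: canister cap at about (246,179), spray can (228,189), tin (265,173), target tray (255,138) with the roll at (242,136), tape (184,184), lamp about (320,182), knob (313,217). Side view: knob (226,225), lamp base (279,284), tape (255,156). Next I'll measure these.

```bash
cat > v.py <<'E'
import numpy as np,cv2
def load(n): return dict(np.load(n))
def ray(s,uv):
    K,E=s["camera_matrix"],s["extrinsics"]
    d=E[:3,:3]@np.linalg.inv(K)@np.array([uv[0],uv[1],1.]); return E[:3,3],d/np.linalg.norm(d)
def plane(s,uv,z):
    o,d=ray(s,uv); return o+d*(z-o[2])/d[2]
def tri(a,ua,b,ub):
    A=np.zeros((3,3));B=np.zeros(3);R=[ray(a,ua),ray(b,ub)]
    for o,d in R:
        P=np.eye(3)-np.outer(d,d);A+=P;B+=P@o
    p=np.linalg.solve(A,B); return p,[round(float(np.linalg.norm((np.eye(3)-np.outer(d,d))@(p-o)))*1000,1) for o,d in R]
def proj(s,p):
    E=s["extrinsics"];c=E[:3,:3].T@(np.asarray(p)-E[:3,3]);u=s["camera_matrix"]@c;return u[:2]/u[2]
def blobs(s,lo,hi,roi,amin=8):
    x0,y0,x1,y1=roi;h=cv2.cvtColor(s["frame"],cv2.COLOR_BGR2HSV)
    m=cv2.inRange(h,np.array(lo),np.array(hi));k=np.zeros_like(m);k[y0:y1,x0:x1]=m[y0:y1,x0:x1]
    n,_,st,c=cv2.connectedComponentsWithStats(k)
    return [(c[i].round(1).tolist(),st[i].tolist()) for i in range(1,n) if st[i,4]>=amin],k
E
python3 - <<'E'
from v import *
t=load("top0.npz");s=load("side0.npz")
print("knob t",blobs(t,(0,150,90),(8,255,255),(300,205,325,228))[0],"s",blobs(s,(0,150,90),(8,255,255),(215,212,240,238))[0])
print("tape t",blobs(t,(5,215,150),(14,255,255),(165,160,205,212))[0],"s",blobs(s,(5,215,150),(14,255,255),(225,140,285,175))[0])
print("tin red",blobs(t,(0,150,90),(8,255,255),(255,160,275,185))[0])
print("white t",blobs(t,(0,0,150),(179,70,255),(215,160,280,200))[0])
print("tray t",blobs(t,(110,120,40),(125,255,255),(215,110,295,165),50)[0])
m=blobs(t,(110,120,40),(125,255,255),(215,110,295,165))[1]
r=cv2.minAreaRect(cv2.findNonZero(m));print(r,cv2.boxPoints(r).tolist())
print("roll",blobs(t,(20,150,100),(32,255,255),(220,110,270,165))[0])
def crop(S,x0,y0,x1,y1,f): return cv2.resize(S["frame"][y0:y1,x0:x1],None,fx=f,fy=f,interpolation=cv2.INTER_CUBIC)
a=crop(t,160,110,350,230,4);b=crop(s,215,140,355,310,3)
cv2.imwrite("pics/tcrop.png",a);cv2.imwrite("pics/scrop.png",b)
E
```

```text
knob t [([312.3, 217.1], [308, 213, 10, 9, 75])] s [([225.8, 224.0], [220, 218, 12, 13, 134])]
tape t [] s []
tin red [([265.0, 169.6], [262, 166, 7, 8, 44])]
white t [([265.0, 170.7], [257, 163, 17, 16, 154]), ([245.8, 174.1], [239, 167, 15, 15, 175]), ([227.4, 185.6], [222, 180, 12, 12, 114])]
tray t [([260.4, 139.6], [225, 117, 61, 42, 1053]), ([241.7, 136.9], [235, 131, 15, 13, 150])]
((255.08291625976562, 136.9463348388672), (56.71254348754883, 32.965911865234375), 12.094757080078125) [[223.90243530273438, 147.1219482421875], [230.80972290039062, 114.8877944946289], [286.2633972167969, 126.77072143554688], [279.3561096191406, 159.0048828125]]
roll [([241.6, 136.6], [231, 125, 23, 24, 188])]
```

View pics/tcrop.png

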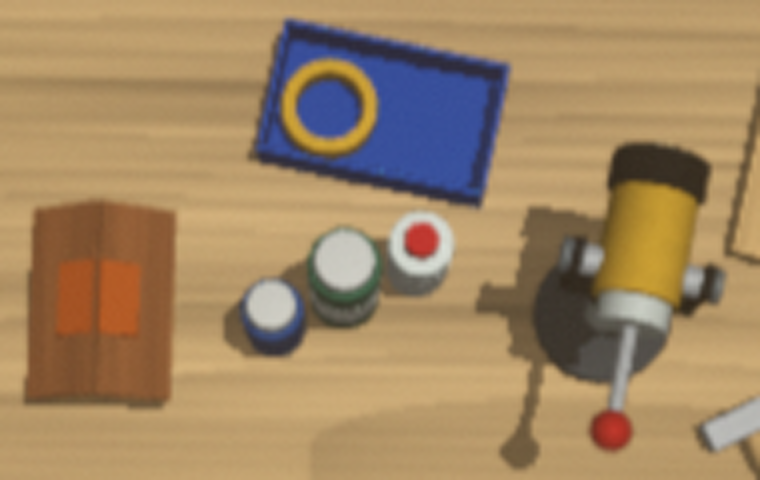

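View pics/scrop.png

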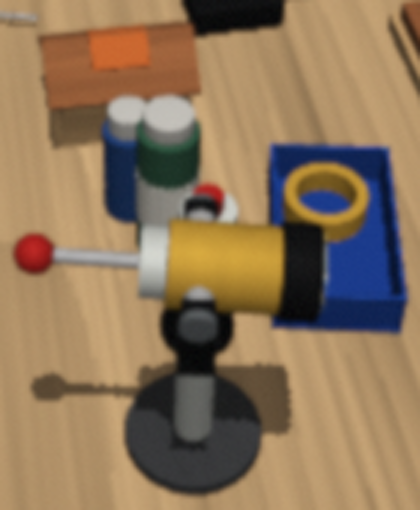

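The crops show the tape straddling the ridge at top-crop (98,298), the fork ends at (572,257) and (708,285), and the base disc in the side crop centred on about (193,431).

Run:
```python
from v import *
np.set_printoptions(precision=4,suppress=True)
t=load("top0.npz");s=load("side0.npz")
hs=cv2.cvtColor(t["frame"],cv2.COLOR_BGR2HSV); print("tapehsv",hs[184,178],hs[184,188])
tt,_=blobs(t,(5,200,120),(13,255,255),(168,165,200,200),20);ts,_=blobs(s,(5,200,120),(13,255,255),(235,140,275,172),20);print(tt,ts)
print("tape guess",plane(t,(160+98/4+.1-.4,110+298/4-.4),.113))
k=tri(t,(312.3,217.1),s,(225.8,224.0));print("knob",k)
fa,fb=[plane(t,(160+u/4-.4,110+v/4-.4),.23) for u,v in((572,257),(708,285))];print("fork",fa,fb,(fa+fb)/2,np.linalg.norm(fa-fb))
# base disc dark mask in side
h=cv2.cvtColor(s["frame"],cv2.COLOR_BGR2GRAY);m=np.zeros_like(h);m[262:306,254:306]=((h<85).astype('u1')*255)[262:306,254:306]
c=max(cv2.findContours(m,0,1)[0],key=cv2.contourArea);hu=cv2.convexHull(c)
P=np.array([plane(s,p[0],.018) for p in hu])[:,:2]
A=np.c_[2*P,np.ones(len(P))];x=np.linalg.lstsq(A,(P**2).sum(1),rcond=None)[0];print("base circ",x[:2],np.sqrt(x[2]+x[:2]@x[:2]),len(P))
q=[plane(s,p[0],.018) for p in hu]
for n,uv,z in(("can",(245.8,174.1),.18),("spray",(227.4,185.6),.135),("tin",(265,169.6),.133),("roll",(241.6,136.6),.035)): print(n,plane(t,uv,z))
# tray corners rim top z=.05 from crop
for u,v in((288,20),(508,66),(480,206),(254,157)): print("corner",plane(t,(160+u/4-.4,110+v/4-.4),.05))
```

```text
tapehsv [ 11 199 164] [ 11 202 179]
[([189.0, 184.2], [185, 176, 9, 17, 96])] []
tape guess [0.5215 0.2125 0.113 ]
knob (array([ 0.4062, -0.1864,  0.2387]), [0.1, 0.1])
fork [ 0.5382 -0.1594  0.23  ] [ 0.5179 -0.2627  0.23  ] [ 0.5281 -0.2111  0.23  ] 0.1052254378478209
base circ [ 0.5363 -0.2075] 0.06907484608160139 19
can [0.5446 0.0129 0.18  ]
spray [0.5147 0.0714 0.135 ]
tin [ 0.5688 -0.0491  0.133 ]
roll [0.7036 0.0288 0.035 ]
corner [0.7776 0.0643 0.05  ]
corner [ 0.7392 -0.1267  0.05  ]
corner [ 0.6152 -0.1024  0.05  ]
corner [0.6555 0.0914 0.05  ]
```

```bash
cat > go.py <<'E'
# usage: python3 go.py x y z [ydir_x ydir_y] : tool-axes turn first, then shift (in turned axes), for tool pointing down
import sys,numpy as np
from scipy.spatial.transform import Rotation as R
from station import bot
np.set_printoptions(precision=4,suppress=True)
a=[float(v) for v in sys.argv[1:]]
s=bot.get_state();p=np.array(s["tool_pos"]);Q=R.from_rotvec(s["orientation"]);M=Q.as_matrix()
print("t",round(s["time"],2),"p",p,"q",np.array(s["q"]),"F",np.array(s["force"]),"w",round(s["grip_width"],4),"g",round(s["gripper_force"],1))
print("x",M[:,0],"y",M[:,1],"z",M[:,2])
T=M
if len(a)>3:
    y=np.array([a[3],a[4],0.]);y/=np.linalg.norm(y)
    if y@M[:,1]<0:y=-y
    z=np.array([0,0,-1.]);T=np.c_[np.cross(y,z),y,z]
    print("turn",R.from_matrix(M.T@T).as_rotvec())
print("shift",T.T@(np.array(a[:3])-p))
E
python3 go.py .5445 .0125 .231 -.912 -.41
```

```text
t 0.1 p [0.2482 0.573  0.2306] q [ 1.143   0.4238  1.6307 -0.      1.0886 -0.019 ] F [-0.1633 -0.4395  0.0791] w 0.0851 g 0.0
x [-0.9176  0.3975  0.    ] y [ 0.3975  0.9176 -0.0015] z [-0.0006 -0.0014 -1.    ]
turn [-0.0014  0.0005  0.7395]
shift [-0.6327  0.0404 -0.0004]
```

Careful with the scale: shifts go in units of 50 mm and turns go in units of 0.1 rad. That gives: 0.123 rad is 1.23.

```bash
python3 nudge.py '[{"r": [0, 0, 1.23]}, {"r": [0, 0, 1.23]}, {"r": [0, 0, 1.23]}, {"r": [0, 0, 1.23]}, {"r": [0, 0, 1.23]}]' 0.085 60
python3 nudge.py '[{"r": [0, 0, 1.23]}, {"d": [-0.8, 0, 0]}, {"d": [-0.8, 0, 0]}, {"d": [-0.8, 0, 0]}, {"d": [-0.8, 0, 0]}]'
python3 nudge.py '[{"d": [-0.8, 0, 0]}, {"d": [-0.8, 0, 0]}, {"d": [-0.8, 0, 0]}, {"d": [-0.8, 0, 0]}, {"d": [-0.8, 0, 0]}]'
python3 nudge.py '[{"d": [-0.8, 0.2, 0]}, {"d": [-0.8, 0.2, 0]}, {"d": [-0.8, 0.2, 0]}, {"d": [-0.8, 0.2, 0]}, {"d": [-0.4, 0, 0]}]'
python3 nudge.py '[{}, {}]'
python3 go.py .5445 .0125 .121 -.912 -.41
```

```text
time: 0.52
tool_pos: [0.2483, 0.5732, 0.2308]
orientation: [1.547, 2.734, -0.002]
force: [0.1, 0.3, 0.4]
grip_width: 0.085
gripper_force: 0.0
time: 0.93
tool_pos: [0.3142, 0.4259, 0.2308]
orientation: [1.703, 2.64, -0.001]
force: [1.2, 0.1, 0.8]
grip_width: 0.0849
gripper_force: 0.0
time: 1.35
tool_pos: [0.3967, 0.2435, 0.2312]
orientation: [-1.704, -2.639, 0.0]
force: [0.5, 0.7, -0.2]
grip_width: 0.085
gripper_force: 0.0
time: 1.77
tool_pos: [0.5099, 0.0947, 0.2315]
orientation: [1.706, 2.636, 0.001]
force: [0.2, 0.5, 0.7]
grip_width: 0.085
gripper_force: 0.0
time: 1.93
tool_pos: [0.507, 0.0967, 0.2308]
orientation: [-1.707, -2.636, 0.001]
force: [-1.1, -0.8, -0.0]
grip_width: 0.0848
gripper_force: 0.0
t 1.93 p [0.507  0.0967 0.2308] q [ 0.1653  0.2648  1.8681  0.0002  1.0097 -0.256 ] F [-1.1271 -0.7989 -0.0422] w 0.0848 g 0.0
x [-0.4089  0.9126  0.0005] y [ 0.9126  0.4089 -0.001 ] z [-0.0011  0.     -1.    ]
turn [-0.001  -0.0005 -0.0013]
shift [-0.0922 -0.0004  0.1098]
```

```bash
python3 nudge.py '[{"d": [-0.74, 0, 0]}, {"d": [-0.7, 0, 0]}, {"d": [-0.4, 0, 0]}, {}, {}]'
python3 go.py .5445 .0125 .121 -.912 -.41
python3 - <<'E'
from station import bot
from v import *
s=bot.snapshot("side");cv2.imwrite("pics/pre.png",cv2.resize(s["frame"][100:260,200:360],None,fx=3.5,fy=3.5,interpolation=cv2.INTER_CUBIC))
E
```

```text
time: 2.35
tool_pos: [0.5444, 0.0144, 0.231]
orientation: [-1.705, -2.638, 0.0]
force: [-0.3, 0.2, 0.3]
grip_width: 0.0846
gripper_force: 0.0
t 2.35 p [0.5444 0.0144 0.231 ] q [ 0.0044  0.3065  1.8082  0.0005  1.0278 -0.4192] F [-0.269   0.2481  0.3142] w 0.0846 g 0.0
x [-0.4108  0.9117  0.0008] y [ 0.9117  0.4108 -0.0007] z [-0.001   0.0004 -1.    ]
turn [-0.0007 -0.0008  0.0008]
shift [-0.0018 -0.0007  0.11  ]
```

View pics/pre.png

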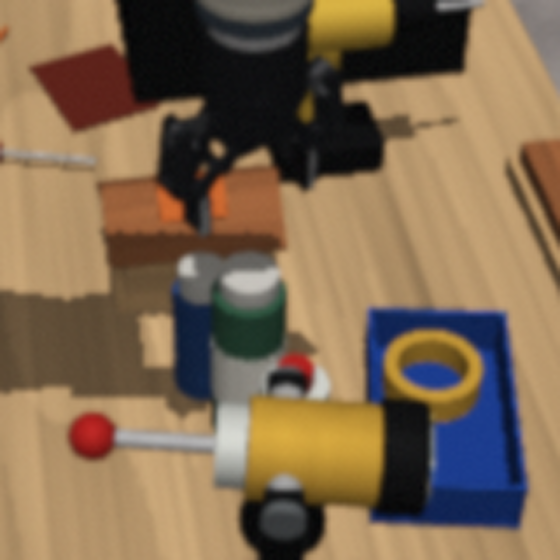

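The fingers straddle the canister cap (crop (250,278)) evenly, so I'll go down and grip.

Scaled: 0.025 m is 0.5, 0.016 m is 0.32.

```bash
python3 nudge.py '[{"d": [-0.02, 0, 0.5]}, {"d": [0, 0, 0.5]}, {"d": [0, 0, 0.5]}, {"d": [0, 0, 0.5]}, {"d": [0, 0, 0.32]}]'
python3 nudge.py '[{}, {}]'
python3 nudge.py '[{}, {}, {}, {}, {}]' 0.04 50
python3 nudge.py '[{}, {}, {}, {}]'
```

```text
time: 2.82
tool_pos: [0.5433, 0.0149, 0.1132]
orientation: [-1.7, -2.639, 0.002]
force: [-0.7, 0.3, -1.0]
grip_width: 0.085
gripper_force: 0.0
time: 2.98
tool_pos: [0.5442, 0.0144, 0.1149]
orientation: [-1.701, -2.639, 0.002]
force: [0.2, -0.1, 0.6]
grip_width: 0.0849
gripper_force: 0.0
time: 3.4
tool_pos: [0.5459, 0.0131, 0.1171]
orientation: [1.703, 2.638, 0.002]
force: [-2.2, -0.6, 4.8]
grip_width: 0.0592
gripper_force: 52.6
time: 3.73
tool_pos: [0.546, 0.0131, 0.1171]
orientation: [1.704, 2.638, 0.002]
force: [-1.6, 0.6, 5.1]
grip_width: 0.0593
gripper_force: 52.6
```

Scaled: -0.02 m is -0.4, -0.025 m is -0.5.

```bash
python3 nudge.py '[{"d": [0, 0, -0.2]}, {"d": [0, 0, -0.4]}, {"d": [0, 0, -0.5]}, {"d": [0, 0, -0.5]}, {"d": [0, 0, -0.5]}]'
python3 nudge.py '[{"d": [0, 0, -0.5]}, {"d": [0, 0, -0.4]}, {"d": [0, 0, -0.2]}, {}, {}]'
python3 go.py .687 -.067 .277
```

```text
time: 4.15
tool_pos: [0.5448, 0.013, 0.2222]
orientation: [-1.704, -2.639, -0.0]
force: [0.5, 0.6, -4.0]
grip_width: 0.0593
gripper_force: 55.0
time: 4.57
tool_pos: [0.545, 0.013, 0.2754]
orientation: [1.704, 2.639, 0.0]
force: [-0.9, 0.2, -4.1]
grip_width: 0.0592
gripper_force: 55.3
t 4.57 p [0.545  0.013  0.2754] q [ 0.002   0.2551  1.7662  0.      1.1198 -0.4219] F [-0.9033  0.1617 -4.1084] w 0.0592 g 55.3
x [-0.4114  0.9115 -0.0002] y [0.9115 0.4114 0.0004] z [ 0.0004  0.     -1.    ]
shift [-0.1313  0.0965 -0.0016]
```

```bash
python3 nudge.py '[{"d": [-0.2, 0.14, 0]}, {"d": [-0.4, 0.3, 0]}, {"d": [-0.44, 0.32, 0]}, {"d": [-0.44, 0.32, 0]}, {"d": [-0.44, 0.32, 0]}]'
python3 nudge.py '[{"d": [-0.4, 0.3, 0]}, {"d": [-0.24, 0.18, 0]}, {"d": [-0.06, 0.05, 0]}, {}, {}]'
python3 go.py .687 -.067 .128
python3 - <<'E'
from station import bot
from v import *
s=bot.snapshot("side");cv2.imwrite("pics/place.png",cv2.resize(s["frame"][100:260,200:360],None,fx=3.5,fy=3.5,interpolation=cv2.INTER_CUBIC))
E
```

```text
time: 4.98
tool_pos: [0.6492, -0.0467, 0.273]
orientation: [-1.703, -2.637, 0.002]
force: [-0.6, -0.0, -4.8]
grip_width: 0.059
gripper_force: 55.3
time: 5.4
tool_pos: [0.6861, -0.0666, 0.2733]
orientation: [-1.703, -2.636, 0.002]
force: [-0.7, -0.1, -3.4]
grip_width: 0.0588
gripper_force: 55.4
t 5.4 p [ 0.6861 -0.0666  0.2733] q [-0.1141  0.4808  1.4359  0.0002  1.2284 -0.538 ] F [-0.733  -0.1135 -3.435 ] w 0.0588 g 55.4
x [-0.4112  0.9115  0.0019] y [ 0.9115  0.4112 -0.0029] z [-0.0035  0.0006 -1.    ]
shift [-0.001   0.0011  0.1453]
```

View pics/place.png

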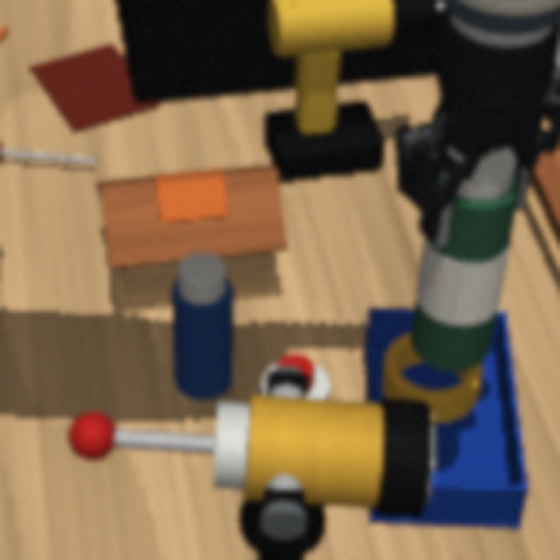

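The canister hangs over the tray's empty half, bottom at crop (452,340) and cap at (490,175). I'll check whether that lean is only perspective.

Run:
```python
from v import *
s=load("side0.npz")
for z in (.158,.318,.338): print(z,((proj(s,(.687,-.067,z))-[200,100])*3.5).round(0))
```

```text
0.158 [452. 343.]
0.318 [476. 178.]
0.338 [480. 155.]
```

Run:
```python
from v import *
from station import bot
s=bot.snapshot("side");t=bot.snapshot("top")
b,_=blobs(s,(50,60,20),(90,255,255),(300,140,360,210),30);print("side",b)
for z in (.158,.19,.30,.318): print(z,proj(s,(.687,-.067,z)).round(1))
print("top",blobs(t,(50,60,20),(90,255,255),(230,100,310,200),10)[0],blobs(t,(0,0,120),(179,60,255),(240,100,310,180),10)[0],proj(t,(.687,-.067,.338)),proj(t,(.687,-.067,.158)))
cv2.imwrite("pics/pl2.png",np.hstack([cv2.resize(s["frame"][130:215,300:365],None,fx=6,fy=6),cv2.resize(t["frame"][100:185,230:295],None,fx=6,fy=6)]))
```

```text
side [([336.9, 163.9], [327, 151, 21, 23, 288]), ([328.1, 197.5], [318, 189, 23, 17, 234])]
0.158 [329.2 198. ]
0.19 [330.5 189.4]
0.3 [335.3 156.8]
0.318 [336.1 151. ]
top [] [([274.9, 146.3], [243, 100, 64, 80, 3458]), ([288.8, 100.1], [284, 100, 10, 2, 11]), ([307.5, 174.2], [306, 171, 4, 7, 24])] [274.43919058 115.44393203] [271.03389647 132.19054891]
```

View pics/pl2.png

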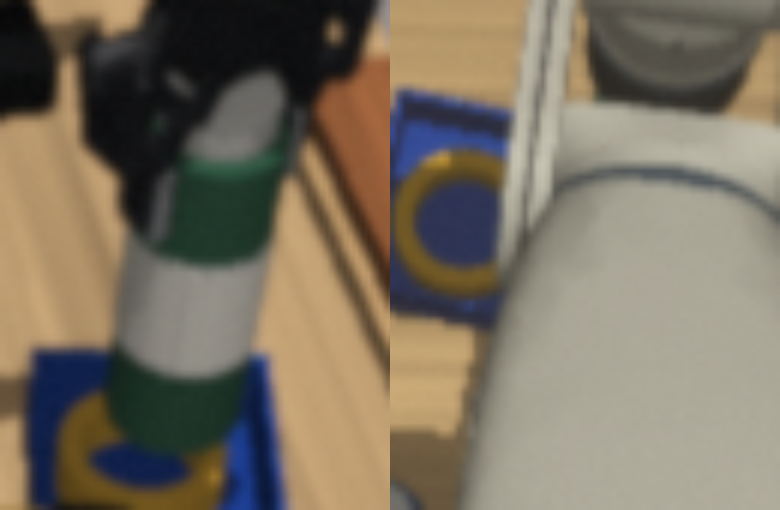

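Both label edges slope about 0.17 against 0.15 expected, so the canister is within about 1° of upright. Lowering now.

```bash
python3 nudge.py '[{"d": [0, 0, 0.3]}, {"d": [0, 0, 0.5]}, {"d": [0, 0, 0.5]}, {"d": [0, 0, 0.5]}, {"d": [0, 0, 0.5]}]'
python3 nudge.py '[{"d": [0, 0, 0.36]}, {"d": [0, 0, 0.16]}, {"d": [0, 0, 0.04]}, {}, {}]'
python3 nudge.py '[{"d": [0, 0, 0.04]}, {}, {}]'
python3 go.py .687 -.067 .121
```

```text
time: 5.97
tool_pos: [0.6867, -0.0662, 0.1599]
orientation: [1.703, 2.639, 0.001]
force: [0.6, -0.2, -4.0]
grip_width: 0.0592
gripper_force: 55.5
time: 6.38
tool_pos: [0.6881, -0.0666, 0.1339]
orientation: [1.703, 2.638, 0.002]
force: [-0.2, -0.4, -4.2]
grip_width: 0.0588
gripper_force: 55.5
time: 6.63
tool_pos: [0.6875, -0.0667, 0.1312]
orientation: [1.704, 2.638, 0.001]
force: [-0.7, -0.5, -3.5]
grip_width: 0.0592
gripper_force: 55.5
t 6.63 p [ 0.6875 -0.0667  0.1312] q [-0.114   0.6296  1.5345  0.      0.9763 -0.538 ] F [-0.6809 -0.5034 -3.4744] w 0.0592 g 55.5
x [-0.4114  0.9114 -0.0006] y [0.9114 0.4114 0.0011] z [ 0.0012 -0.0001 -1.    ]
shift [-0.     -0.0006  0.0102]
```

```bash
python3 nudge.py '[{"d": [0, 0, 0.04]}, {"d": [0, 0, 0.04]}, {"d": [0, 0, 0.02]}, {}]'
python3 nudge.py '[{"d": [0, 0, 0.03]}, {}]'
python3 nudge.py '[{"d": [0, 0, 0.03]}, {}]'
python3 nudge.py '[{"d": [0, 0, 0.03]}, {}]'
```

```text
time: 6.97
tool_pos: [0.6868, -0.0667, 0.1248]
orientation: [-1.704, -2.639, 0.001]
force: [-0.6, 0.4, -3.9]
grip_width: 0.059
gripper_force: 55.5
time: 7.13
tool_pos: [0.687, -0.0667, 0.1235]
orientation: [-1.704, -2.639, 0.0]
force: [1.2, 0.5, -3.8]
grip_width: 0.059
gripper_force: 55.5
time: 7.3
tool_pos: [0.6873, -0.0667, 0.1223]
orientation: [1.704, 2.639, 0.0]
force: [0.5, 0.9, -4.2]
grip_width: 0.0586
gripper_force: 55.6
time: 7.47
tool_pos: [0.6875, -0.0669, 0.1222]
orientation: [1.704, 2.639, 0.0]
force: [-2.9, 0.5, 4.4]
grip_width: 0.0591
gripper_force: 56.6
```

Force swung to +4 N, so it's on the floor. Release slowly, then rise.

Scaled: -0.04 m is -0.8, -0.03 m is -0.6.

```bash
python3 nudge.py '[{}, {}]' 0.064 20
python3 nudge.py '[{}, {}, {}, {}]' 0.085
python3 nudge.py '[{"d": [0, 0, -0.2]}, {"d": [0, 0, -0.4]}, {"d": [0, 0, -0.6]}, {"d": [0, 0, -0.6]}, {"d": [0, 0, -0.6]}]'
python3 nudge.py '[{"d": [0, 0, -0.8]}, {"d": [0, 0, -0.8]}, {"d": [0, 0, -0.8]}, {"d": [0, 0, -0.4]}, {}]'
python3 go.py .4062 -.1864 .35 .197 .98
```

```text
time: 7.63
tool_pos: [0.6875, -0.0668, 0.1214]
orientation: [1.704, 2.638, 0.001]
force: [-0.5, 0.3, 0.7]
grip_width: 0.0643
gripper_force: 0.5
time: 7.97
tool_pos: [0.6872, -0.0666, 0.1208]
orientation: [1.704, 2.639, 0.0]
force: [-0.6, -0.0, -0.1]
grip_width: 0.0848
gripper_force: 0.0
time: 8.38
tool_pos: [0.687, -0.0666, 0.2427]
orientation: [-1.704, -2.639, -0.0]
force: [1.5, 0.6, 0.3]
grip_width: 0.0853
gripper_force: 0.0
time: 8.8
tool_pos: [0.6893, -0.0669, 0.389]
orientation: [1.699, 2.63, 0.008]
force: [1.1, 0.2, 0.2]
grip_width: 0.0852
gripper_force: 0.0
t 8.8 p [ 0.6893 -0.0669  0.389 ] q [-0.114   0.3988  1.3055  0.      1.4257 -0.538 ] F [1.12   0.1792 0.1574] w 0.0852 g 0.0
x [-0.4114  0.9114 -0.0059] y [0.9114 0.4115 0.01  ] z [ 0.0115 -0.0013 -0.9999]
turn [ 0.0064  0.0102 -0.9484]
shift [ 0.254  -0.1729  0.039 ]
```

```bash
sed -i 's/if y@M\[:,1\]<0:y=-y/if len(a)<6 and y@M[:,1]<0:y=-y/' go.py
python3 nudge.py '[{"r": [0, 0, 1.22]}, {"r": [0, 0, 1.22]}, {"r": [0, 0, 1.22]}, {"r": [0, 0, 1.22]}, {"r": [0, 0, 1.22]}]'
python3 nudge.py '[{"r": [0, 0, 1.22]}, {"r": [0, 0, 1.22]}, {"r": [0, 0, 1.22]}, {"r": [0, 0, 1.22]}, {"r": [0, 0, 1.22]}]'
python3 nudge.py '[{"r": [0, 0, 1.22]}, {"r": [0, 0, 1.22]}, {"r": [0, 0, 1.22]}, {"r": [0, 0, 1.22]}, {"r": [0, 0, 1.22]}]'
python3 nudge.py '[{"r": [0, 0, 1.22]}, {"r": [0, 0, 1.22]}, {"r": [0, 0, 1.22]}, {}, {}]'
python3 go.py .4062 -.1864 .35 -.197 -.98 1
python3 - <<'E'
from v import *
from station import bot
np.set_printoptions(precision=4,suppress=True)
s=bot.snapshot("side");t=bot.snapshot("top")
np.savez("s1.npz",**s);np.savez("t1.npz",**t)
k=blobs(s,(0,150,90),(8,255,255),(215,212,240,238))[0],blobs(t,(0,150,90),(8,255,255),(300,205,325,228))[0];print(k)
ts,_=blobs(s,(5,170,90),(13,255,255),(230,140,275,172),20);tt,_=blobs(t,(5,190,120),(13,255,255),(168,165,200,200),20);print(ts,tt)
print("base",plane(s,(215+193/3-.4,140+431/3-.4),.012))
E
```

```text
time: 9.22
tool_pos: [0.6866, -0.0666, 0.3803]
orientation: [-2.424, -1.998, 0.001]
force: [-0.6, -0.7, 0.5]
grip_width: 0.0847
gripper_force: 0.0
time: 9.63
tool_pos: [0.6867, -0.0666, 0.3802]
orientation: [-2.912, -1.178, 0.002]
force: [0.6, -0.3, -0.1]
grip_width: 0.0851
gripper_force: 0.0
time: 10.05
tool_pos: [0.6867, -0.0666, 0.3802]
orientation: [-3.131, -0.249, 0.002]
force: [0.1, -0.2, 0.2]
grip_width: 0.085
gripper_force: 0.0
time: 10.47
tool_pos: [0.6868, -0.0666, 0.3804]
orientation: [-3.126, 0.31, 0.001]
force: [-0.3, 0.7, 0.1]
grip_width: 0.0852
gripper_force: 0.0
t 10.47 p [ 0.6868 -0.0666  0.3804] q [-0.114   0.4054  1.3139  0.      1.423   1.6544] F [-0.3     0.7186  0.0562] w 0.0852 g 0.0
x [ 0.9806 -0.1962 -0.0008] y [-0.1962 -0.9806  0.    ] z [-0.0008  0.0001 -1.    ]
turn [0.     0.0008 0.0008]
shift [-0.2515  0.1727  0.0304]
([([225.8, 223.8], [220, 217, 12, 14, 139])], [([312.5, 217.2], [308, 213, 10, 9, 71])])
[([254.3, 156.0], [244, 149, 22, 15, 280])] [([178.4, 183.9], [174, 175, 9, 19, 142]), ([189.3, 184.1], [184, 175, 11, 19, 175])]
base [ 0.5291 -0.2121  0.012 ]
```

```bash
python3 nudge.py '[{"d": [-0.4, 0.28, 0]}, {"d": [-0.68, 0.46, 0]}, {"d": [-0.68, 0.46, 0]}, {"d": [-0.68, 0.46, 0]}, {"d": [-0.68, 0.46, 0]}]' 0.085 40
python3 nudge.py '[{"d": [-0.68, 0.46, 0]}, {"d": [-0.68, 0.46, 0]}, {"d": [-0.4, 0.28, 0]}, {"d": [-0.15, 0.134, 0.2]}, {"d": [0, 0, 0.4]}]'
python3 nudge.py '[{}, {}]'
python3 go.py .4062 -.1864 .215 -.197 -.98 1
```

```text
time: 10.98
tool_pos: [0.5112, -0.1397, 0.3805]
orientation: [3.126, -0.311, -0.0]
force: [-0.5, -0.8, 0.4]
grip_width: 0.0853
gripper_force: 0.0
time: 11.4
tool_pos: [0.4059, -0.1871, 0.3527]
orientation: [3.123, -0.316, 0.008]
force: [1.2, -0.1, -0.6]
grip_width: 0.0849
gripper_force: 0.0
time: 11.57
tool_pos: [0.4061, -0.1854, 0.3501]
orientation: [-3.125, 0.314, 0.003]
force: [0.3, -0.2, 0.4]
grip_width: 0.0847
gripper_force: 0.0
t 11.57 p [ 0.4061 -0.1854  0.3501] q [-0.455   0.0179  1.8689  0.0002  1.2569  1.3159] F [ 0.3456 -0.1616  0.4461] w 0.0847 g 0.0
x [ 0.98   -0.1989 -0.0019] y [-0.1989 -0.98   -0.0007] z [-0.0018  0.0011 -1.    ]
turn [-0.0007  0.0019 -0.0018]
shift [0.0003 0.001  0.1351]
```

Scaled: 0.03 m is 0.6, 0.02 m is 0.4.

```bash
python3 nudge.py '[{"d": [0, 0.02, 0.4]}, {"d": [0, 0, 0.6]}, {"d": [0, 0, 0.6]}, {"d": [0, 0, 0.6]}, {"d": [0, 0, 0.4]}]'
python3 nudge.py '[{"d": [0, 0, 0.1]}, {}]'
python3 nudge.py '[{}, {}, {}, {}, {}]' 0.02 40
python3 nudge.py '[{}, {}, {}]'
```

```text
time: 11.98
tool_pos: [0.4064, -0.1861, 0.219]
orientation: [-3.125, 0.312, 0.002]
force: [-0.3, -0.2, -0.3]
grip_width: 0.0848
gripper_force: 0.0
time: 12.15
tool_pos: [0.4063, -0.1862, 0.215]
orientation: [-3.125, 0.313, 0.004]
force: [0.7, 0.0, 0.2]
grip_width: 0.0846
gripper_force: 0.0
time: 12.57
tool_pos: [0.4066, -0.1868, 0.2168]
orientation: [3.125, -0.316, 0.003]
force: [1.8, 0.9, 4.6]
grip_width: 0.0299
gripper_force: 39.2
time: 12.82
tool_pos: [0.4065, -0.1868, 0.2163]
orientation: [3.125, -0.316, 0.002]
force: [1.2, 0.3, 3.3]
grip_width: 0.0297
gripper_force: 39.2
```

```bash
cat > tgt.py <<'E'
import numpy as np
from station import bot
H=np.array([.5285,-.2115,.23]);T=np.array([.5215,.2125,.11]);d=(T-H)/np.linalg.norm(T-H)
print("dir",d.round(4),"knob*",(H-.125*d).round(4))
E
python3 tgt.py
python3 nudge.py '[{"d": [0.008, 0.146, -0.017], "r": [0, 0, -0.6]}, {"d": [0.008, 0.146, -0.017], "r": [0, 0, -0.6]}, {"d": [0.008, 0.146, -0.017], "r": [0, 0, -0.6]}, {"d": [0.008, 0.146, -0.017], "r": [0, 0, -0.6]}, {"d": [0.008, 0.146, -0.017], "r": [0, 0, -0.6]}]'
python3 nudge.py '[{"d": [0.008, 0.146, -0.017], "r": [0, 0, -0.6]}, {"d": [0.008, 0.146, -0.017], "r": [0, 0, -0.6]}, {"d": [0.008, 0.146, -0.017], "r": [0, 0, -0.6]}, {"d": [0.008, 0.146, -0.017], "r": [0, 0, -0.6]}, {"d": [0.008, 0.146, -0.017], "r": [0, 0, -0.6]}]'
python3 go.py .5303 -.3317 .243
```

```text
dir [-0.0159  0.9621 -0.2723] knob* [ 0.5305 -0.3318  0.264 ]
time: 13.23
tool_pos: [0.4048, -0.2228, 0.2195]
orientation: [-3.136, -0.158, 0.001]
force: [3.2, 1.4, -4.3]
grip_width: 0.0296
gripper_force: 39.7
time: 13.65
tool_pos: [0.4139, -0.2579, 0.2233]
orientation: [-3.077, -0.625, 0.003]
force: [-0.5, 0.8, -4.2]
grip_width: 0.0295
gripper_force: 39.7
t 13.65 p [ 0.4139 -0.2579  0.2233] q [-0.5817  0.2333  1.9323 -0.0001  0.9789  0.5884] F [-0.4539  0.8288 -4.1696] w 0.0295 g 39.7
x [ 0.9208  0.3901 -0.0017] y [ 0.3901 -0.9208 -0.0024] z [-0.0025  0.0016 -1.    ]
shift [ 0.0784  0.1133 -0.0201]
```

Scaled: 0.0073 m is 0.146, -0.00085 m is -0.017, -0.06 rad is -0.6.

```bash
python3 nudge.py '[{"d": [0.008, 0.146, -0.017], "r": [0, 0, -0.6]}, {"d": [0.008, 0.146, -0.017], "r": [0, 0, -0.6]}, {"d": [0.008, 0.146, -0.017], "r": [0, 0, -0.6]}, {"d": [0.008, 0.146, -0.017], "r": [0, 0, -0.6]}, {"d": [0.008, 0.146, -0.017], "r": [0, 0, -0.6]}]'
python3 nudge.py '[{"d": [0.008, 0.146, -0.017], "r": [0, 0, -0.6]}, {"d": [0.008, 0.146, -0.017], "r": [0, 0, -0.6]}, {"d": [0.008, 0.146, -0.017], "r": [0, 0, -0.6]}, {"d": [0.008, 0.146, -0.017], "r": [0, 0, -0.6]}, {"d": [0.008, 0.146, -0.017], "r": [0, 0, -0.6]}]'
python3 nudge.py '[{"d": [0.008, 0.146, -0.017], "r": [0, 0, -0.6]}, {"d": [0.008, 0.146, -0.017], "r": [0, 0, -0.6]}, {"d": [0.008, 0.146, -0.017], "r": [0, 0, -0.6]}, {"d": [0.008, 0.146, -0.017], "r": [0, 0, -0.6]}, {"d": [0.008, 0.146, -0.017], "r": [0, 0, -0.6]}]'
python3 nudge.py '[{"d": [0.008, 0.146, -0.017], "r": [0, 0, -0.6]}, {"d": [0.008, 0.146, -0.017], "r": [0, 0, -0.6]}, {"d": [0.008, 0.146, -0.017], "r": [0, 0, -0.6]}, {}, {}]'
python3 go.py .5303 -.3317 .2415 1 .0165
```

```text
time: 14.07
tool_pos: [0.433, -0.289, 0.2273]
orientation: [-2.949, -1.078, 0.005]
force: [-3.1, -3.6, -3.3]
grip_width: 0.0295
gripper_force: 39.7
time: 14.48
tool_pos: [0.4599, -0.3121, 0.2311]
orientation: [-2.752, -1.507, 0.008]
force: [-7.1, -3.7, -3.0]
grip_width: 0.0299
gripper_force: 39.9
time: 14.9
tool_pos: [0.4941, -0.3269, 0.2355]
orientation: [-2.497, -1.901, 0.006]
force: [-3.5, -4.9, -3.5]
grip_width: 0.0296
gripper_force: 39.8
time: 15.32
tool_pos: [0.5174, -0.3302, 0.2387]
orientation: [-2.322, -2.115, 0.002]
force: [0.4, -4.9, -3.3]
grip_width: 0.0302
gripper_force: 39.9
t 15.32 p [ 0.5174 -0.3302  0.2387] q [-0.5869  0.399   1.6491 -0.0013  1.0941 -0.493 ] F [ 0.3652 -4.9182 -3.3155] w 0.0302 g 39.9
x [ 0.0931  0.9957 -0.0007] y [ 0.9957 -0.0931 -0.0011] z [-0.0012 -0.0006 -1.    ]
turn [-0.0012  0.0007 -0.1097]
shift [-0.0017  0.0129 -0.0028]
```

Scaled: -0.0014 m is -0.028, 0.0065 m is 0.13, -0.055 rad is -0.55.

```bash
python3 nudge.py '[{"d": [-0.006, 0.13, -0.028], "r": [0, 0, -0.55]}, {"d": [-0.014, 0.13, -0.032], "r": [0, 0, -0.55]}, {}, {}]'
python3 go.py .5303 -.3317 .2418 1 .0165
python3 - <<'E'
from v import *
from station import bot
np.set_printoptions(precision=4,suppress=True)
s=bot.snapshot("side");t=bot.snapshot("top")
print(blobs(s,(0,150,90),(8,255,255),(240,240,340,340))[0],blobs(t,(0,150,90),(8,255,255),(320,150,390,225))[0])
print(proj(s,(.5305,-.3318,.264)),proj(t,(.5305,-.3318,.264)))
cv2.imwrite("pics/grip.png",np.hstack([cv2.resize(s["frame"][170:320,200:350],None,fx=2.6,fy=2.6),cv2.resize(t["frame"][120:270,240:390],None,fx=2.6,fy=2.6)]))
E
```

```text
time: 15.65
tool_pos: [0.5298, -0.33, 0.2414]
orientation: [-2.201, -2.237, -0.001]
force: [-0.6, 4.3, -5.8]
grip_width: 0.0297
gripper_force: 40.0
t 15.65 p [ 0.5298 -0.33    0.2414] q [-0.5766  0.4126  1.6211  0.0012  1.1112 -0.5935] F [-0.6255  4.256  -5.7768] w 0.0297 g 40.0
x [-0.0163  0.9999  0.0028] y [ 0.9999  0.0163 -0.0021] z [-0.0022  0.0027 -1.    ]
turn [-0.0021 -0.0028 -0.0002]
shift [-0.0017  0.0005 -0.0004]
[([293.4, 264.3], [289, 259, 10, 12, 97])] []
[293.1682 262.2112] [361.8279 175.0252]
```

View pics/grip.png

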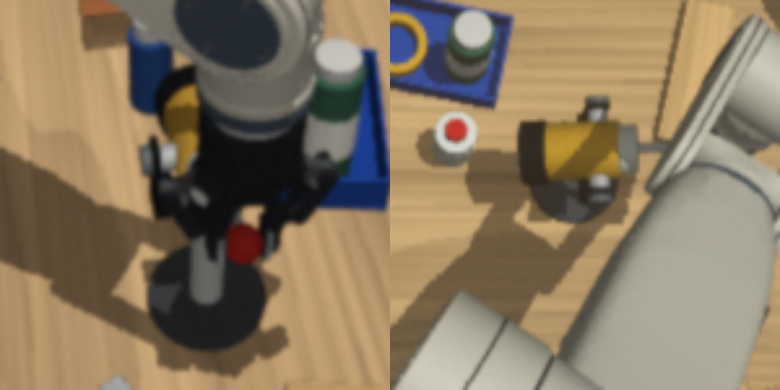

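The canister stands upright in the tray (top half of the picture, (470,45)). The lamp now points left at the nest box, with the knob gripped at left-crop (243,243). Releasing, then backing off to measure.

Careful with the scale: shifts go in units of 50 mm and turns go in units of 0.1 rad. That gives: -0.04 m is -0.8, -0.035 m is -0.7.

```bash
python3 nudge.py '[{}, {}, {}, {}, {}]' 0.085
python3 nudge.py '[{"d": [0, 0, -0.4]}, {"d": [0, 0, -0.6]}, {"d": [0, 0, -0.7]}, {"d": [0, 0, -0.7]}, {"d": [-0.4, 0, -0.4]}]'
python3 nudge.py '[{"d": [-0.8, 0, 0]}, {"d": [-0.8, 0, 0]}, {"d": [-0.8, 0, 0]}, {"d": [-0.8, 0, 0]}, {}]'
cat > meas.py <<'E'
from v import *
from station import bot
import sys
np.set_printoptions(precision=4,suppress=True)
s=bot.snapshot("side");t=bot.snapshot("top");np.savez("s2.npz",**s);np.savez("t2.npz",**t)
a=blobs(s,(0,150,90),(8,255,255),(240,240,340,340))[0];b=blobs(t,(0,150,90),(8,255,255),(320,150,390,225))[0];print(a,b)
if a and b:
    k,e=tri(t,b[0][0],s,a[0][0]);print("knob",k,e)
    H=np.array([.5285,-.2115,.23]);T=np.array([.5215,.2125,.11])
    d=T-H;c=H-k;print("r",np.linalg.norm(c),"yaw err deg",np.degrees(np.arctan2(c[1],c[0])-np.arctan2(d[1],d[0])),"pitch now/want",np.degrees([np.arcsin(c[2]/np.linalg.norm(c)),np.arcsin(d[2]/np.linalg.norm(d))]))
cv2.imwrite(sys.argv[1],np.hstack([cv2.resize(s["frame"][130:320,215:340],None,fx=3,fy=3),cv2.resize(t["frame"][110:300,260:395],None,fx=3,fy=3)]))
E
python3 meas.py pics/rel.png
```

```text
time: 16.17
tool_pos: [0.5309, -0.3319, 0.2432]
orientation: [2.201, 2.24, 0.0]
force: [-0.8, -0.3, -0.5]
grip_width: 0.085
gripper_force: 0.0
time: 16.58
tool_pos: [0.5322, -0.3501, 0.3876]
orientation: [2.196, 2.24, 0.003]
force: [1.3, -0.2, 0.8]
grip_width: 0.0851
gripper_force: 0.0
time: 17.0
tool_pos: [0.5325, -0.518, 0.3812]
orientation: [2.206, 2.235, -0.003]
force: [-1.2, 1.6, -1.2]
grip_width: 0.0854
gripper_force: 0.0
[([294.2, 262.9], [288, 256, 13, 14, 144])] [([361.9, 175.3], [358, 171, 9, 10, 75])]
knob [ 0.5313 -0.3325  0.262 ] [1.3, 1.3]
r 0.1252440916584761 yaw err deg 0.38449037138159714 pitch now/want [-14.8238 -15.8005]
```

View pics/rel.png

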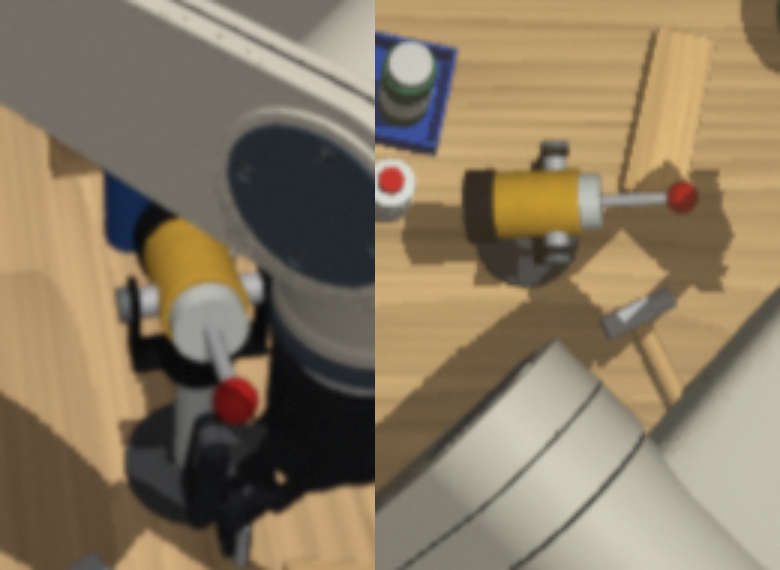

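Run:
```python
from v import *
from scipy.optimize import fsolve
np.set_printoptions(precision=4,suppress=True)
for a,b,r1,r2 in(("s1","t1",(212,208,245,242),(300,203,327,230)),("s2","t2",(280,248,308,276),(348,162,375,188))):
    s=load(a+".npz");t=load(b+".npz")
    for lo in ((0,110,30),(0,130,50)):
        o=[]
        for S,r in((t,r2),(s,r1)):
            hsv=cv2.cvtColor(S["frame"],cv2.COLOR_BGR2HSV);m=(cv2.inRange(hsv,lo,(7,255,255))|cv2.inRange(hsv,(172,)+lo[1:],(179,255,255)))
            k=np.zeros_like(m);k[r[1]:r[3],r[0]:r[2]]=m[r[1]:r[3],r[0]:r[2]]
            c=max(cv2.findContours(k,0,1)[0],key=cv2.contourArea);(u,v),R=cv2.minEnclosingCircle(c);M=cv2.moments(c);o.append((M["m10"]/M["m00"],M["m01"]/M["m00"]));print(a,lo,(round(u,1),round(v,1)),round(R,1),np.round(o[-1],1))
        p,e=tri(t,o[0],s,o[1]);print("->",p,e)
t=load("t2.npz")
f=[plane(t,((u-375)/3+260-.3,v/3+110-.3),.23) for u,v in((552,150),(557,248))];print("fork mid",sum(f)/2,f[0]-f[1])
c=lambda p:[np.hypot(p[0]-.4062,p[1]+.1864)-.1247,np.hypot(p[0]-.5313,p[1]+.3325)-.1207]
print("centre",fsolve(c,[.5285,-.2115]))
```

```text
s1 (0, 110, 30) (312.4, 217.0) 4.8 [312.4 217. ]
s1 (0, 110, 30) (226.1, 223.7) 6.8 [225.9 223.7]
-> [ 0.4065 -0.1865  0.2396] [0.1, 0.1]
s1 (0, 130, 50) (312.4, 217.0) 4.8 [312.4 217. ]
s1 (0, 130, 50) (226.0, 223.6) 6.7 [225.8 223.7]
-> [ 0.4063 -0.1864  0.2397] [0.0, 0.0]
s2 (0, 110, 30) (361.7, 175.2) 4.8 [361.8 175.2]
s2 (0, 110, 30) (292.1, 263.6) 8.3 [292.8 263.4]
-> [ 0.5301 -0.3325  0.2611] [0.3, 0.3]
s2 (0, 130, 50) (362.0, 175.3) 4.8 [361.9 175.2]
s2 (0, 130, 50) (292.6, 263.5) 7.9 [293.  263.4]
-> [ 0.5303 -0.3327  0.2613] [0.1, 0.1]
fork mid [ 0.5324 -0.2109  0.23  ] [0.1007 0.0038 0.    ]
centre [ 0.5283 -0.2118]
```

Yaw is within about 0.3°, but pitch is about 1.2° short, with the knob roughly 2.5 mm low. There's plenty of time, so I'll regrip and raise it slightly.

Scaled: 0.04 m is 0.8, 0.02 m is 0.4.

```bash
python3 nudge.py '[{"d": [0.8, 0, 0]}, {"d": [0.8, 0, 0]}, {"d": [0.8, 0, 0]}, {"d": [0.8, 0, 0]}, {"d": [0.4, 0, 0]}]'
python3 nudge.py '[{}, {}]'
python3 go.py .5305 -.3322 .2405 1 .0165
```

```text
time: 17.52
tool_pos: [0.5303, -0.3263, 0.3834]
orientation: [-2.198, -2.244, -0.002]
force: [-0.2, -0.9, 0.0]
grip_width: 0.0847
gripper_force: 0.0
time: 17.68
tool_pos: [0.5309, -0.3296, 0.3837]
orientation: [2.197, 2.243, 0.0]
force: [0.7, 0.1, -0.2]
grip_width: 0.0851
gripper_force: 0.0
t 17.68 p [ 0.5309 -0.3296  0.3837] q [-0.5745  0.2927  1.4662 -0.0001  1.3811 -0.5954] F [ 0.6898  0.1245 -0.2314] w 0.0851 g 0.0
x [-0.0209  0.9998 -0.001 ] y [0.9998 0.0209 0.0012] z [ 0.0012 -0.0009 -1.    ]
turn [0.0012 0.001  0.0044]
shift [-0.0026 -0.0005  0.1432]
```

Scaled: 0.035 m is 0.7, 0.03 m is 0.6.

```bash
python3 nudge.py '[{"d": [-0.052, -0.01, 0.4]}, {"d": [0, 0, 0.7]}, {"d": [0, 0, 0.7]}, {"d": [0, 0, 0.6]}, {"d": [0, 0, 0.32]}]'
python3 nudge.py '[{"d": [0, 0, 0.14]}, {}]'
python3 nudge.py '[{}, {}, {}, {}, {}]' 0.02 40
python3 nudge.py '[{}, {}, {}]'
python3 nudge.py '[{"d": [0, 0, -0.05]}, {"d": [0, 0, -0.05]}, {}, {}]'
```

```text
time: 18.1
tool_pos: [0.5285, -0.334, 0.2426]
orientation: [-2.199, -2.237, 0.002]
force: [-0.2, 0.5, 0.3]
grip_width: 0.0849
gripper_force: 0.0
time: 18.27
tool_pos: [0.5294, -0.3343, 0.2378]
orientation: [-2.2, -2.238, 0.001]
force: [-0.5, 0.3, -1.1]
grip_width: 0.0851
gripper_force: 0.0
time: 18.68
tool_pos: [0.5306, -0.3345, 0.2408]
orientation: [2.2, 2.24, -0.0]
force: [-0.6, -0.6, 3.2]
grip_width: 0.0296
gripper_force: 39.2
time: 18.93
tool_pos: [0.5306, -0.3345, 0.2404]
orientation: [2.2, 2.24, -0.0]
force: [-1.1, -3.0, 3.7]
grip_width: 0.0297
gripper_force: 39.2
time: 19.27
tool_pos: [0.5304, -0.3335, 0.2444]
orientation: [-2.201, -2.241, -0.001]
force: [3.5, 2.2, -1.5]
grip_width: 0.0299
gripper_force: 39.9
```

Scaled: -0.0015 m is -0.03.

```bash
python3 nudge.py '[{"d": [0, 0, -0.03]}, {}, {}]'
python3 nudge.py '[{}, {}, {}, {}, {}]' 0.085
python3 nudge.py '[{"d": [0, 0, -0.4]}, {"d": [0, 0, -0.6]}, {"d": [0, 0, -0.7]}, {"d": [0, 0, -0.7]}, {"d": [-0.4, 0, -0.4]}]'
python3 nudge.py '[{"d": [-0.8, 0, 0]}, {"d": [-0.8, 0, 0]}, {"d": [-0.8, 0, 0]}, {"d": [-0.8, 0, 0]}, {"d": [-0.8, 0, 0]}]'
python3 nudge.py '[{"d": [0, 0, -0.8]}, {"d": [0, 0, -0.8]}, {"d": [0, 0, -0.4]}, {}, {}]'
sed -i 's/.5285,-.2115,.23/.5284,-.2117,.23/' meas.py; python3 meas.py pics/rel2.png
python3 - <<'E'
from v import *
np.set_printoptions(precision=4,suppress=True)
s=load("s2.npz");t=load("t2.npz")
tt=blobs(t,(5,190,120),(13,255,255),(168,165,200,200),20)[0];print([b[0] for b in tt],"s tape",[b[0] for b in blobs(s,(5,170,90),(13,255,255),(225,140,280,172),20)[0]])
w=blobs(t,(0,0,150),(179,70,255),(215,110,320,200),60)[0]
for c,st in w: print("white",c,st,plane(t,c,.185),plane(t,c,.134))
E
```

```text
time: 19.52
tool_pos: [0.5303, -0.3332, 0.2457]
orientation: [-2.2, -2.24, -0.001]
force: [4.3, 3.7, -3.8]
grip_width: 0.0298
gripper_force: 39.9
time: 19.93
tool_pos: [0.5301, -0.3343, 0.2463]
orientation: [2.201, 2.241, -0.0]
force: [-0.1, 0.3, 0.4]
grip_width: 0.0851
gripper_force: 0.0
time: 20.35
tool_pos: [0.5315, -0.3526, 0.391]
orientation: [2.196, 2.241, 0.002]
force: [1.3, -1.3, -0.5]
grip_width: 0.0848
gripper_force: 0.0
time: 20.77
tool_pos: [0.5338, -0.5559, 0.3863]
orientation: [2.201, 2.241, -0.0]
force: [0.6, -0.7, 0.3]
grip_width: 0.0845
gripper_force: 0.0
time: 21.18
tool_pos: [0.5342, -0.5546, 0.4881]
orientation: [2.199, 2.239, -0.001]
force: [-0.7, 0.5, -0.4]
grip_width: 0.0847
gripper_force: 0.0
[] [([362.2, 174.7], [358, 170, 10, 10, 82])]
[[178.5, 183.9], [189.3, 184.0]] s tape [[254.3, 156.0]]
white [271.6, 130.5] [265, 124, 14, 14, 162] [ 0.6851 -0.0673  0.185 ] [ 0.6993 -0.0701  0.134 ]
white [265.0, 170.7] [257, 163, 17, 16, 154] [ 0.5552 -0.047   0.185 ] [ 0.565  -0.0491  0.134 ]
white [227.5, 185.4] [222, 179, 12, 13, 120] [0.5073 0.0693 0.185 ] [0.5155 0.0712 0.134 ]
```

```bash
python3 nudge.py '[{"d": [0, -0.8, 0]}, {"d": [0, -0.8, 0]}, {"d": [0, -0.8, 0]}, {"d": [0, -0.8, 0]}, {"d": [0, -0.8, 0]}]'
python3 nudge.py '[{"d": [0, -0.8, 0]}, {"d": [0, -0.6, 0]}, {}, {}]'
python3 meas.py pics/rel3.png
```

```text
time: 21.7
tool_pos: [0.3322, -0.5566, 0.484]
orientation: [-2.198, -2.24, -0.001]
force: [0.2, -0.3, -0.5]
grip_width: 0.0848
gripper_force: 0.0
time: 22.03
tool_pos: [0.2625, -0.5585, 0.485]
orientation: [-2.203, -2.237, -0.001]
force: [0.7, 0.2, -0.8]
grip_width: 0.085
gripper_force: 0.0
[([293.3, 261.2], [286, 254, 15, 15, 179])] [([362.1, 175.0], [358, 171, 10, 9, 71])]
knob [ 0.5303 -0.3318  0.2673] [0.3, 0.3]
r 0.125799132286648 yaw err deg -0.028331364802855478 pitch now/want [-17.2653 -15.7935]
```

View pics/rel3.png

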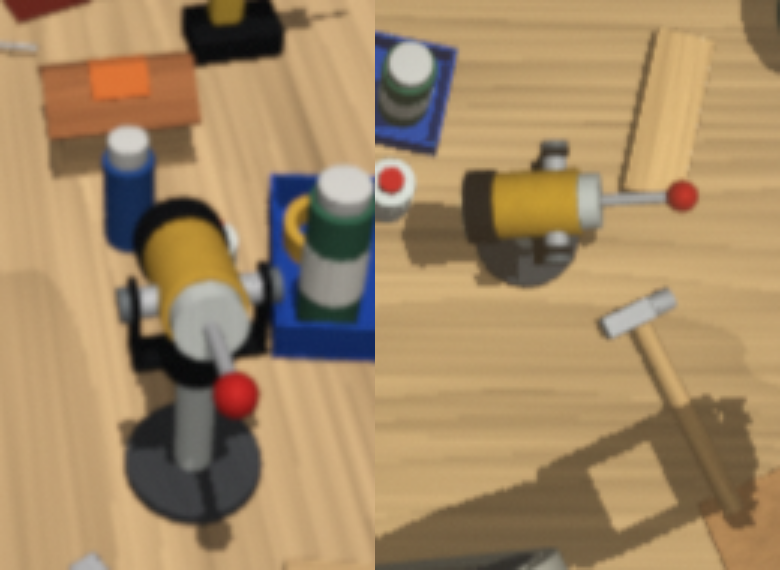

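Unobstructed view: the knob ball is whole at left-crop (236,395), and the canister stands upright in the tray at (340,240). This measurement says about 1.5° too much tilt, so I'll check camera bias against known heights before any correction.

Run:
```python
from v import *
np.set_printoptions(precision=4,suppress=True)
from station import bot
s=bot.snapshot("side");t=bot.snapshot("top")
# ridge fold: sub-pixel tape edges by intensity-weighted orange mask, upscaled
def up(S,roi,f=8):
    x0,y0,x1,y1=roi;return cv2.resize(S["frame"][y0:y1,x0:x1],None,fx=f,fy=f,interpolation=cv2.INTER_CUBIC)
def mask(S,roi,lo,hi,f=8):
    m=cv2.inRange(cv2.cvtColor(up(S,roi,f),cv2.COLOR_BGR2HSV),lo,hi)
    c=max(cv2.findContours(m,0,1)[0],key=cv2.contourArea);return (c[:,0,:]+.5)/f-.5+np.array(roi[:2]),c
ps,_=mask(s,(235,140,275,172),(5,170,90),(13,255,255))
pt,_=mask(t,(165,165,205,205),(5,165,110),(13,255,255))
print("side tape poly",cv2.boxPoints(cv2.minAreaRect(ps.astype('f4'))).round(1).tolist());print("top tape poly",cv2.boxPoints(cv2.minAreaRect(pt.astype('f4'))).round(1).tolist())
top=ps[ps[:,1]<ps[:,1].min()+2.5];print("side ridge row",np.median(top[:,1]).round(2),"cols",ps[:,0].min().round(1),ps[:,0].max().round(1))
# knob, upscaled mask + circle
o=[]
for S,r in((t,(348,160,376,190)),(s,(278,246,310,278))):
    q,_=mask(S,r,(0,120,60),(8,255,255));A=np.c_[2*q,np.ones(len(q))];x=np.linalg.lstsq(A,(q**2).sum(1),rcond=None)[0];o.append(x[:2]);print("circ",x[:2],np.sqrt(x[2]+x[:2]@x[:2]))
print("knob",*tri(t,o[0],s,o[1]))
for z in (.262,.264,.266,.268): # knob positions with r=.125 on the wanted yaw
    h=np.sqrt(.125**2-(z-.23)**2);k=(.5284+.0165*h,-.2117-h,z);print(z,"top",proj(t,k),"side",proj(s,k))
print("H",proj(s,(.5284,-.2117,.23)),proj(t,(.5284,-.2117,.23)))
for z in(.108,.111,.114): print("ridge",z,proj(s,(.5215,.2125,z)),"ends x",plane(t,(184.1,174.1),z),plane(t,(184.1,193.3),z))
```

```text
side tape poly [[243.39999389648438, 150.1999969482422], [263.8999938964844, 148.10000610351562], [265.3999938964844, 161.89999389648438], [244.89999389648438, 164.0]]
top tape poly [[172.5, 194.10000610351562], [173.1999969482422, 172.89999389648438], [195.60000610351562, 173.60000610351562], [194.89999389648438, 194.8000030517578]]
side ridge row 149.44 cols 243.6 264.9
circ [362.022  174.9119] 4.826556305173281
circ [293.0413 261.3959] 7.82357662639753
knob [ 0.5302 -0.3317  0.2667] [0.1, 0.1]
0.262 top [361.9144 175.1837] side [293.1457 263.1046]
0.264 top [361.8916 175.0641] side [293.131  262.2931]
0.266 top [361.8567 174.9442] side [293.1123 261.4654]
0.268 top [361.8095 174.824 ] side [293.0897 260.6214]
H [280.8014 228.5682] [319.8061 177.2454]
ridge 0.108 [252.7593 152.2611] ends x [0.5554 0.2145 0.108 ] [0.492  0.2126 0.108 ]
ridge 0.111 [252.7415 151.5183] ends x [0.5549 0.2141 0.111 ] [0.4916 0.2122 0.111 ]
ridge 0.114 [252.7237 150.7732] ends x [0.5543 0.2137 0.114 ] [0.4911 0.2118 0.114 ]
```

Run:
```python
from v import *
np.set_printoptions(precision=3,suppress=True)
s=load("s2.npz");t=load("t2.npz");s0=load("side0.npz");t0=load("top0.npz")
def mask(S,roi,lo,hi,f=8):
    x0,y0,x1,y1=roi;m=cv2.inRange(cv2.cvtColor(cv2.resize(S["frame"][y0:y1,x0:x1],None,fx=f,fy=f,interpolation=cv2.INTER_LINEAR),cv2.COLOR_BGR2HSV),lo,hi)
    c=max(cv2.findContours(m,0,1)[0],key=cv2.contourArea);return (c[:,0,:]+.5)/f-.5+np.array(roi[:2])
a=np.linspace(0,2*np.pi,90)
def circ(S,c,r,z):
    P=np.array([proj(S,(c[0]+r*np.cos(x),c[1]+r*np.sin(x),z)) for x in a]);return "x %.1f..%.1f y %.1f..%.1f"%(P[:,0].min(),P[:,0].max(),P[:,1].min(),P[:,1].max())
ext=lambda q:"x %.1f..%.1f y %.1f..%.1f"%(q[:,0].min(),q[:,0].max(),q[:,1].min(),q[:,1].max())
W=((0,0,110),(179,65,255))
print("canister now side",ext(mask(s,(312,175,345,208),*W)),"pred",circ(s,(.687,-.067),.024,.185))
print("canister now top",ext(mask(t,(258,118,286,146),*W)),"pred",circ(t,(.687,-.067),.024,.185))
print("canister was side",ext(mask(s0,(255,165,288,192),*W)),"pred",circ(s0,(.546,.013),.024,.18))
print("canister was top",ext(mask(t0,(234,162,258,186),*W)),"pred",circ(t0,(.546,.013),.024,.18))
# light column profile of grey through cap top
for S,c,z in((s,(.687,-.067),.185),(s0,(.546,.013),.18)):
    u,v=proj(S,(c[0],c[1],z)).round().astype(int);print(u,v,S["frame"][v-12:v+3,u].tolist())
u=254;print("ridge profile",[(v,cv2.cvtColor(s["frame"],cv2.COLOR_BGR2HSV)[v,u].tolist()) for v in range(145,154)])
```

```text
canister now side x 311.6..344.4 y 184.3..201.7 pred x 321.0..339.7 y 184.3..197.3
canister now top x 257.6..285.4 y 119.2..138.7 pred x 263.9..279.1 y 122.6..137.3
canister was side x 254.6..280.9 y 171.4..186.4 pred x 262.6..280.4 y 171.4..183.4
canister was top x 237.2..254.1 y 166.4..182.7 pred x 238.1..253.4 y 166.1..181.2
330 191 [[122, 169, 203], [121, 167, 202], [120, 165, 199], [120, 164, 198], [120, 162, 195], [140, 173, 197], [173, 190, 202], [194, 202, 207], [200, 207, 209], [201, 208, 210], [201, 207, 211], [201, 208, 211], [202, 208, 211], [202, 209, 211], [203, 209, 212]]
271 177 [[56, 91, 147], [55, 91, 147], [57, 94, 150], [58, 94, 151], [57, 92, 149], [66, 97, 148], [105, 126, 159], [151, 164, 178], [176, 184, 189], [180, 187, 190], [184, 190, 193], [184, 190, 193], [184, 191, 193], [185, 191, 194], [184, 191, 193]]
ridge profile [(145, [17, 105, 190]), (146, [17, 104, 191]), (147, [17, 107, 189]), (148, [15, 125, 182]), (149, [12, 166, 181]), (150, [11, 186, 188]), (151, [11, 186, 199]), (152, [11, 189, 216]), (153, [11, 192, 221])]
```

The cap edges match prediction within 0.3 px, and the ridge shows as a brightness step at row 151. So the camera is unbiased and the knob is about 2.3 mm high, or 1.1° of tilt. I'll press the knob's top down lightly with shut fingers, which also reads its height in the robot frame.

Scaled: 0.035 m is 0.7, 0.02 m is 0.4.

```bash
python3 nudge.py '[{"d": [0, 0.4, 0]}, {"d": [0, 0.7, 0]}, {"d": [0, 0.7, 0]}, {"d": [0, 0.7, 0]}, {"d": [0, 0.7, 0]}]' 0.0 40
python3 nudge.py '[{"d": [0, 0.7, 0]}, {"d": [0, 0.7, 0]}, {"d": [0, 0.7, 0]}, {"d": [0.8, 0, 0]}, {"d": [0.8, 0, 0]}]'
python3 nudge.py '[{"d": [0.8, 0, 0.4]}, {"d": [0.8, 0, 0.4]}, {"d": [0.8, 0, 0.4]}, {"d": [0.4, 0, 0.4]}, {}]'
python3 nudge.py '[{}]'
python3 go.py .5303 -.332 .292 1 .0165
```

```text
time: 22.65
tool_pos: [0.4271, -0.5552, 0.4855]
orientation: [-2.199, -2.242, -0.0]
force: [0.3, 0.2, -0.5]
grip_width: 0.025
gripper_force: 0.0
time: 23.07
tool_pos: [0.5315, -0.4737, 0.4787]
orientation: [-2.193, -2.237, 0.0]
force: [-0.5, 0.8, 1.0]
grip_width: -0.0002
gripper_force: 0.0
time: 23.48
tool_pos: [0.525, -0.3365, 0.4057]
orientation: [-2.19, -2.241, 0.001]
force: [0.3, -1.1, -0.7]
grip_width: 0.0003
gripper_force: 0.0
time: 23.57
tool_pos: [0.5261, -0.3405, 0.4092]
orientation: [-2.196, -2.244, 0.001]
force: [0.4, -0.6, 0.4]
grip_width: -0.0004
gripper_force: 0.0
t 23.57 p [ 0.5261 -0.3405  0.4092] q [-0.5933  0.2833  1.4243 -0.0002  1.4363 -0.6147] F [ 0.3887 -0.6353  0.3885] w -0.0004 g 0.0
x [-0.0215  0.9998  0.0011] y [ 0.9998  0.0215 -0.0019] z [-0.002   0.0011 -1.    ]
turn [-0.002  -0.0011  0.005 ]
shift [0.0084 0.0044 0.1172]
```

Scaled: 0.03 m is 0.6, 0.025 m is 0.5.

```bash
python3 nudge.py '[{"d": [0.168, 0.088, 0.4]}, {"d": [0, 0, 0.6]}, {"d": [0, 0, 0.6]}, {"d": [0, 0, 0.5]}, {"d": [0, 0, 0.2]}]'
python3 nudge.py '[{}, {}]'
python3 nudge.py '[{"d": [0, 0, 0.06]}, {"d": [0, 0, 0.04]}, {}, {}]'
python3 nudge.py '[{"d": [0, 0, 0.04]}, {}, {}]'
```

```text
time: 23.98
tool_pos: [0.5292, -0.3343, 0.2921]
orientation: [-2.199, -2.238, 0.002]
force: [-1.2, 0.2, -0.2]
grip_width: 0.0001
gripper_force: 0.0
time: 24.15
tool_pos: [0.5305, -0.3349, 0.2961]
orientation: [2.201, 2.24, 0.0]
force: [0.3, 0.3, 0.1]
grip_width: 0.0001
gripper_force: 0.0
time: 24.48
tool_pos: [0.5299, -0.3341, 0.2911]
orientation: [2.2, 2.24, 0.0]
force: [0.1, -0.2, 0.4]
grip_width: -0.0001
gripper_force: 0.0
time: 24.73
tool_pos: [0.5296, -0.3338, 0.2883]
orientation: [2.201, 2.241, -0.0]
force: [0.2, 1.2, -0.4]
grip_width: 0.0
gripper_force: 0.0
```

Scaled: 0.002 m is 0.04.

```bash
python3 nudge.py '[{"d": [0, 0, 0.04]}, {"d": [0, 0, 0.04]}, {}, {}]'
python3 nudge.py '[{"d": [0, 0, 0.03]}, {}, {}]'
python3 nudge.py '[{"d": [0, 0, 0.02]}, {}, {}]'
```

```text
time: 25.07
tool_pos: [0.5295, -0.3338, 0.2839]
orientation: [-2.201, -2.241, 0.0]
force: [-0.5, -0.2, 0.5]
grip_width: -0.0
gripper_force: 0.0
time: 25.32
tool_pos: [0.5296, -0.3338, 0.2826]
orientation: [-2.201, -2.241, 0.0]
force: [-0.5, -1.0, 0.9]
grip_width: 0.0
gripper_force: 0.0
time: 25.57
tool_pos: [0.5296, -0.3338, 0.2817]
orientation: [-2.201, -2.241, 0.0]
force: [-0.8, -0.1, -0.3]
grip_width: 0.0002
gripper_force: 0.0
```

```bash
python3 nudge.py '[{"d": [0, 0, 0.018]}, {}, {}]'
python3 nudge.py '[{"d": [0, 0, 0.018]}, {}, {}]'
```

```text
time: 25.82
tool_pos: [0.5296, -0.3339, 0.2808]
orientation: [-2.201, -2.241, 0.0]
force: [0.4, 0.7, -0.4]
grip_width: -0.0001
gripper_force: 0.0
time: 26.07
tool_pos: [0.5297, -0.334, 0.2802]
orientation: [2.201, 2.241, -0.0]
force: [-0.6, -0.4, 2.0]
grip_width: 0.0002
gripper_force: 1.2
```

Contact came at TCP z ≈ 0.280, so the robot frame puts the knob at ≈ 0.264 and the camera at ≈ 0.266. The target is 0.264, so I'll press about 1 mm more and retreat.

Scaled: 0.001 m is 0.02.

```bash
python3 nudge.py '[{"d": [0, 0, 0.02]}, {}, {}]'
python3 nudge.py '[{"d": [0, 0, 0.016]}, {}, {}]'
```

```text
time: 26.32
tool_pos: [0.5298, -0.3343, 0.2793]
orientation: [2.201, 2.241, -0.0]
force: [-0.5, -2.7, 3.8]
grip_width: 0.0002
gripper_force: 2.0
time: 26.57
tool_pos: [0.5298, -0.3344, 0.2784]
orientation: [2.201, 2.24, -0.0]
force: [-0.9, -2.8, 3.7]
grip_width: -0.0002
gripper_force: 2.4
```

```bash
python3 nudge.py '[{"d": [0, 0, -0.2]}, {"d": [0, 0, -0.6]}, {"d": [0, 0, -0.8]}, {"d": [0, 0, -0.8]}, {"d": [0, 0, -0.8]}]'
python3 nudge.py '[{"d": [-0.8, 0, -0.6]}, {"d": [-0.8, 0, 0]}, {"d": [-0.8, 0, 0]}, {"d": [-0.8, -0.6, 0]}, {"d": [-0.8, -0.8, 0]}]'
python3 nudge.py '[{"d": [0, -0.8, 0]}, {"d": [0, -0.8, 0]}, {"d": [0, -0.8, 0]}, {"d": [0, -0.8, 0]}, {"d": [0, -0.4, 0]}]'
python3 nudge.py '[{}, {}]'
python3 - <<'E'
from v import *
from station import bot
np.set_printoptions(precision=4,suppress=True)
s=bot.snapshot("side");t=bot.snapshot("top");o=[]
for S,r in((t,(348,160,376,190)),(s,(278,246,310,278))):
    x0,y0,x1,y1=r;m=cv2.inRange(cv2.cvtColor(cv2.resize(S["frame"][y0:y1,x0:x1],None,fx=8,fy=8,interpolation=cv2.INTER_CUBIC),cv2.COLOR_BGR2HSV),(0,120,60),(8,255,255))
    c=max(cv2.findContours(m,0,1)[0],key=cv2.contourArea);q=(c[:,0,:]+.5)/8-.5+np.array([x0,y0]);A=np.c_[2*q,np.ones(len(q))];x=np.linalg.lstsq(A,(q**2).sum(1),rcond=None)[0];o.append(x[:2]);print(x[:2],np.sqrt(x[2]+x[:2]@x[:2]))
k,e=tri(t,o[0],s,o[1]);print("knob",k,e)
c=np.array([.5284,-.2117,.23])-k;d=np.array([.5215,.2125,.11])-[.5284,-.2117,.23]
print("yaw err",np.degrees(np.arctan2(c[1],c[0])-np.arctan2(d[1],d[0])),"pitch",np.degrees([np.arctan2(c[2],np.hypot(*c[:2])),np.arctan2(d[2],np.hypot(*d[:2]))]))
E
```

```text
time: 26.98
tool_pos: [0.5292, -0.3327, 0.4395]
orientation: [-2.199, -2.24, -0.001]
force: [0.6, -1.1, -0.8]
grip_width: 0.0002
gripper_force: 0.0
time: 27.4
tool_pos: [0.4788, -0.5117, 0.4616]
orientation: [-2.197, -2.242, -0.002]
force: [0.6, -0.1, 0.1]
grip_width: 0.0003
gripper_force: 0.0
time: 27.82
tool_pos: [0.2949, -0.5132, 0.4632]
orientation: [-2.202, -2.238, -0.001]
force: [-0.5, -0.6, 1.2]
grip_width: 0.0003
gripper_force: 0.0
time: 27.98
tool_pos: [0.2978, -0.5138, 0.4635]
orientation: [2.203, 2.24, 0.002]
force: [-0.3, -0.2, 0.6]
grip_width: -0.0001
gripper_force: 0.0
[362.0595 174.9878] 4.81298838610084
[293.0788 262.2208] 7.767618661354446
knob [ 0.5303 -0.3323  0.2647] [0.2, 0.2]
yaw err -0.015463722696459101 pitch [-16.0669 -15.7935]
```

Yaw is within 0.02° and pitch within 0.3° of the tape by camera. Everything is free and at rest, so I'm handing in.

```bash
python3 -c "
from station import bot
print(bot.hand_in())"
```

```text
the job is handed in; nothing more can be done
None
```

The canister stands upright in the tray's empty half, and the lamp points at the orange tape (about 0.3° off by camera, 1° or so uncertain). The arm is clear, and the job was handed in at about 28 s; it returned no verdict.

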